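# Scan in the red-lidded electrolysis cell

## Task

Pick up the yellow hand scanner and scan the barcode label of the cell with the red lid, and of that cell only: point the scanner's red window squarely at the middle of the label from about 8 cm away and hold it still for two seconds. Then lay the scanner down gently in the blue tray, right way up, in the middle and straight along the tray, with its nose towards the tray's yellow end, and let go. Do not bump the cells or disturb the other things on the bench.

Things in the scene. Friction and masses are not known exactly. Their poses are not given: they have to be found in the camera images.
- scanner: Loose barcode scanner, 0.2 kg, lying right way up. Yellow handle x -100..+50 mm, 32 wide (y), 28 tall, black tail; grey head (nose) x +45..+112, 48 wide, up to 58 tall, red window on its sloping underside front. Origin: on the underside below the grip point, near the centre of mass, 100 mm from the tail; x along the handle to the nose, z up. Grip the handle across y at the origin.
- scanner_window (a point): Centre of the scanner's red window (34 x 22 mm), at x = +100, y = 0, z = +24 mm in the scanner's frame. Its x axis is the direction in which the scanner looks: forward (nose) and down, 45 degrees below the handle's x axis. With the handle level it looks square at a 45-degree label.
- cell_red: Electrolysis cell, fixed to the bench. White base board 200 (x) x 120 x 8 mm; glass beaker (radius 45, axis at x = +45 mm) with red round lid (radius 49, top 128 mm up), two electrodes standing to 182 mm; in front of the beaker a sloping holder with a barcode label, towards -x. Origin: centre of the board's underside. This is the cell to scan.
- cell_red_label (a point): Middle of the red-lidded cell's barcode label (white, black bars, 64 mm wide, 50 mm up the slope), at x = -56 mm in the cell's frame, 49 mm above the bench. The label slopes at 45 degrees, facing up and away from its beaker. Axes: x is the label's outward normal (45 degrees up), y is level along its width.
- cell_white: Electrolysis cell, fixed to the bench. White base board 200 (x) x 120 x 8 mm; glass beaker (radius 45, axis at x = +45 mm) with white round lid (radius 49, top 128 mm up), two electrodes standing to 182 mm; in front of the beaker a sloping holder with a barcode label, towards -x. Origin: centre of the board's underside. Not to be scanned.
- cell_white_label (a point): Middle of the white-lidded cell's barcode label (white, black bars, 64 mm wide, 50 mm up the slope), at x = -56 mm in the cell's frame, 49 mm above the bench. The label slopes at 45 degrees, facing up and away from its beaker. Axes: x is the label's outward normal (45 degrees up), y is level along its width.
- tray: Blue shallow tray fixed to the bench, outside 260 (x) x 140 (y) x 14 mm, walls 5 mm, grey lining; the last 30 mm of the floor and the rim at its +x end are yellow. Origin: centre of its underside; x runs along it towards the yellow end.
- tray_floor (a point): Centre of the tray's inner floor, 5 mm above the bench; axes as the tray's. The scanner's origin belongs here.
- beaker: Bystander: small empty glass beaker, radius 34 mm, 85 mm tall, standing loose. Origin: centre of its underside.
- wash_bottle: Bystander: white bottle with a red cap, radius 30 mm, 160 mm tall, standing loose. Origin: centre of its underside.
- copper_plate: Bystander: loose copper electrode plate 120 x 25 x 6 mm lying flat. Origin: centre of its underside, x along it.

How it is judged:
By the outcome, as a careful person would: the job done as asked, in the order asked, and still so for the second after the job is handed in, with the robot touching nothing.
It also fails if it takes over 54 s, if anything falls off the work surface, if the arm or the gripper's body presses on something with over 40 N, if the wrist force passes 120 N, or if a joint passes its speed limit or range.

## Robot

A 6-joint arm with a two-finger parallel gripper is mounted at the origin on the work surface. World frame = base frame: x ahead of the robot, y to its left, z up, the work surface at z = 0. Lengths are in mm, angles in rad, forces in N, time in s.
With the tool pointing down it reaches from about 300 to 775 mm from the base axis. Payload 14.6 kg.
Tool frame: the origin (TCP) lies between the finger pads; the fingertips stand 8 mm ahead of it and the grasp point (between the pads) lies 11 mm behind it; z points along the fingers, y is the direction in which the jaws open and shut (so a half turn about z gives the same grasp; the last joint's range is limited). The gripper opens to 94 mm and grips with 3 to 60 N. Pads are 16 mm wide; open, the fingers measure 119 mm over their backs; the gripper's body (75 mm by 177 mm) begins 78 mm behind the grasp point.
Start: joints at [1.202, 0.3, 1.521, -0, 1.321, -0.067], TCP at [163.479, 525.132, 213.446] pointing down, gripper open.
Joint ranges: [-3.03, 3.03], [-0.79, 2.21], [0.23, 2.52], [-1.04, 4.18], [0, 3.07], [-2.55, 2.55]. Speed limits (rad/s): [2.22, 2.22, 2.57, 3.14, 3.14, 3.14].

## Interface

Orientations are given as [roll, pitch, yaw] about the fixed x, y, z axes, in that order (R = Rz(yaw) Ry(pitch) Rx(roll)).
In Python, from cell import manip gives the robot as it stands. The module is installed in compiled form; this text tells all that it offers.
- The arm moves only by the tool send_rows, never from a script. Its argument "series" is a list that holds one entry, the list of rows, each a list of 5 numbers: the opening, from 0 (shut) to 1 (fully open), then the shift along the tool's x, y, z in mm, then the turn about the tool's z in degrees. In form: [[[gripper, dx, dy, dz, roll], ...]]. A call has 1 to 10 rows; each row is the pose to reach, as a shift and turn from the pose commanded when the call began, along the tool's axes at that moment; what a row does not reach only later rows make up. A row lasts 1/10 s, in which the tool goes at most 50 mm and 8.59 degrees, less where a joint would pass 70% of its speed; a pose out of reach is approached as far as the arm can. A call with a gripper value outside its range is refused whole. The fingers move at their own pace and stop on an object; "newtons" is the grip in N (left out, the last holds). Time passes only in rows, so rows that repeat a pose let the fingers close. It gives the time, the measured TCP pose, the force and the opening at its end, in the units of the state.
- manip.read_state(): the state, without advancing time (a new reading comes with each control period).
- manip.camera(name): name is "scene" or "top" or "wrist"; returns a dict with "img" (384x512x3 uint8, red, green, blue), "vfov" (degrees; the focal length in pixels is half the picture's height over the tangent of half this angle, whatever the lens; pixels are square), "cx", "cy" (the principal point, pixels), "pose" (4x4, takes a point from camera to world coordinates); the wrist camera has in their place "T_tool_cam" (4x4, takes a point from camera to tool coordinates, whose origin is the TCP and whose axes are the flange's). Camera axes: x right, y down, z forward; pixel columns grow to the right and rows downward; lengths in mm; the calibration is good to about 2 mm. A picture is of the moment at which its call begins: read the wrist's pose just before it. There is no depth.
- manip.sign_off(): hands the job in, once; it reports no verdict.
Trained networks look in a picture, given as the dict that the camera call returned (one of the last four; its "shot" number tells which), for a name from the list of things; names that differ only in an ending like _2 or _b are one class to them, and where a whole thing is asked for, a point or a joint stands for the part that bears it (a point fixed in the world has none). Each returns a list of dicts, best first, with "conf" (0 to 1); they miss things now and then, are a little off and sometimes report something else, mostly with a low value. They report only what shows in the picture. A call takes as long as a camera call.
- manip.find_in(target, picture): "rect" ([left, top, width, height] in pixels, round what is visible of it).
- manip.silhouettes(target, picture): "pixels" (384x512 bool, what is visible of it) and "rect" ([left, top, width, height] in pixels, round what is visible of it).
The state is a dict: "clock": time; "joints": joint angles; "qd": joint speeds; "effort": joint torques, N m; "eef_pos": TCP position; "eef_rot": TCP orientation; "wrist_force": force on the tool from outside, world axes, zero at the start; "moment": the same for the moment, N m; "finger_gap": finger opening in mm.
Only numpy, scipy, OpenCV 4.12 (cv2) and the standard library are available. Lean on these libraries where they do the work, as an engineer would, in place of code of your own. Each camera call takes 0.05 s, during which the arm holds its last target. There are 200 camera calls.

## Working session

There is one attempt and no reset: what is moved stays moved. The work goes in short steps, Python scripts to look and compute and a tool call to move; the robot and the scene stay as the last step left them, time stands still between calls to the robot, and variables do not carry over. Pictures are saved under pics/ and viewed, about 8 in all and at most 12, crops included, and the job is handed in when it is done.

Besides the shell and the picture viewer there is one more tool, called after "Call:" as name(argument=value, ...) on one line, values as JSON. send_rows: Moves the arm, as the interface text tells. Its arguments: {"type":"object","properties":{"series":{"type":"array"},"newtons":{"type":"number"}},"required":["series"]}

```bash
mkdir -p pics
python3 - <<'E'
from cell import manip
import cv2,numpy as np
s=manip.read_state();print(s)
a=manip.camera("top");b=manip.camera("scene")
for n,c in(("top",a),("scene",b)):
    print(n,c["vfov"],c["cx"],c["cy"],np.round(c["pose"],3).tolist())
    cv2.imwrite(f"pics/{n}1.png",c["img"][:,:,::-1])
    for t in["scanner","cell_red","cell_white","tray","beaker","wash_bottle","copper_plate","cell_red_label","scanner_window"]:
        print(t,[(np.round(d["rect"]).tolist(),round(d["conf"],2)) for d in manip.find_in(t,c)[:2]])
E
```

```text
{'clock': 0.0, 'joints': array([ 1.20239339e+00,  3.00444500e-01,  1.52158891e+00, -2.90456961e-05,
        1.32070327e+00, -6.66027264e-02]), 'qd': array([-0.00049693, -0.00031552, -0.00112604,  0.00016517,  0.00015935,
       -0.00123347]), 'effort': array([-3.32076461e-04, -5.31809556e+01, -3.52738738e+01,  7.07636238e-02,
        2.44671892e-02, -7.56633949e-05]), 'eef_pos': array([163.3998313 , 524.89661492, 212.897605  ]), 'eef_rot': array([-3.14044928e+00, -4.80679531e-05,  2.83979962e+00]), 'wrist_force': array([-0.65349066,  1.14562653, -0.81900555]), 'moment': array([0.01729214, 0.02456151, 0.01091298]), 'finger_gap': 94.29928926459958}
top 51.90967724573497 258.86823975648406 189.2997661310145 [[0.058, -0.978, 0.199, 407.777], [-0.998, -0.059, 0.005, -18.465], [0.007, -0.199, -0.98, 1052.645], [0.0, 0.0, 0.0, 1.0]]
scanner [([254.0, 210.0, 45.0, 81.0], 0.92)]
cell_red [([111.0, 108.0, 70.0, 90.0], 0.93)]
cell_white [([215.0, 89.0, 55.0, 86.0], 0.92), ([343.0, 183.0, 91.0, 116.0], 0.34)]
tray []
beaker [([311.0, 144.0, 30.0, 27.0], 0.61)]
wash_bottle [([353.0, 146.0, 37.0, 
[... 224 characters left out ...]
, 80.0], 0.89)]
scene 51.39980839226484 250.77769093056446 192.66735463974743 [[-0.473, 0.466, -0.748, 1411.367], [0.881, 0.264, -0.392, 401.154], [0.015, -0.844, -0.536, 642.088], [0.0, 0.0, 0.0, 1.0]]
scanner [([255.0, 164.0, 16.0, 33.0], 0.66)]
cell_red [([327.0, 218.0, 69.0, 89.0], 0.78)]
cell_white [([205.0, 200.0, 70.0, 83.0], 0.7)]
tray [([154.0, 144.0, 45.0, 49.0], 0.73)]
beaker [([168.0, 182.0, 23.0, 38.0], 0.93), ([253.0, 164.0, 16.0, 32.0], 0.23)]
wash_bottle [([136.0, 152.0, 20.0, 55.0], 0.7)]
copper_plate [([376.0, 205.0, 11.0, 19.0], 0.67)]
cell_red_label [([254.0, 160.0, 17.0, 38.0], 0.62), ([154.0, 147.0, 47.0, 42.0], 0.42)]
scanner_window [([254.0, 160.0, 18.0, 37.0], 0.68)]
```

Run:
```python
import cv2
i=cv2.imread("pics/top1.png")[70:310,90:450]
cv2.imwrite("pics/top1c.png",cv2.resize(i,None,fx=2.2,fy=2.2,interpolation=cv2.INTER_CUBIC))
```

```text
(no output)
```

View pics/top1c.png

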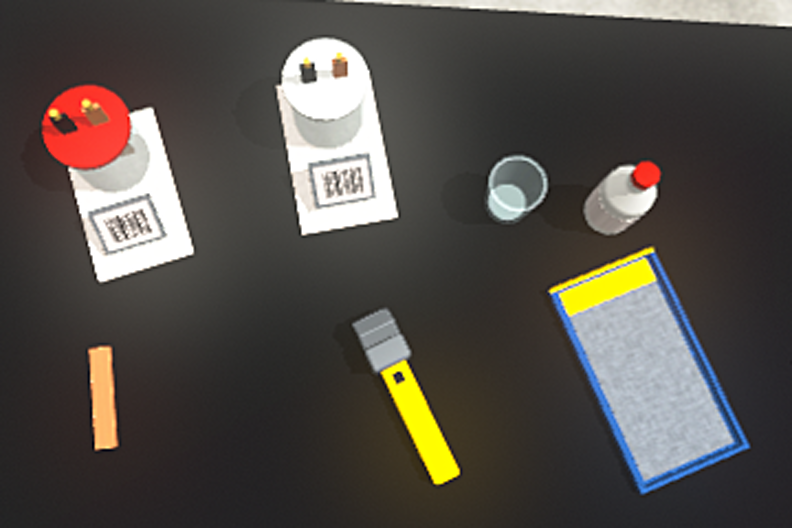

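The crop shows the red cell at left (label at crop 127,223), the white cell in the middle, the scanner at about (410,400) with its nose up-left, and the tray at right with its yellow end up.

```bash
cat > h.py <<'E'
import numpy as np,cv2
def ray(c,uv,z,pose=None):
    P=c["pose"] if pose is None else pose
    f=192/np.tan(np.radians(c["vfov"]/2))
    uv=np.atleast_2d(uv).astype(float)
    d=np.c_[(uv[:,0]-c["cx"])/f,(uv[:,1]-c["cy"])/f,np.ones(len(uv))]@P[:3,:3].T
    return P[:3,3]+d*((z-P[2,3])/d[:,2])[:,None]
E
python3 - <<'E'
from cell import manip
from h import *
c=manip.camera("top")
o=lambda p:np.array(p)/2.2+[90,70]
ang=lambda v:np.degrees(np.arctan2(v[1],v[0]))
np.set_printoptions(precision=1,suppress=True)
hsv=cv2.cvtColor(c["img"],cv2.COLOR_RGB2HSV)
y=((hsv[:,:,0]>22)&(hsv[:,:,0]<35)&(hsv[:,:,1]>150)&(hsv[:,:,2]>120)).astype(np.uint8)
y[:,310:]=0;y[:200]=0
n,l,st,ce=cv2.connectedComponentsWithStats(y);k=1+np.argmax(st[1:,4])
pts=np.argwhere(l==k)[:,::-1]
r=cv2.minAreaRect(ray(c,pts,28)[:,:2].astype(np.float32));print("handle",r,cv2.boxPoints(r))
m=manip.silhouettes("scanner",c)[0]["pixels"]; r=cv2.minAreaRect(ray(c,np.argwhere(m)[:,::-1],28)[:,:2].astype(np.float32));print("scanner sil",r)
b=ray(c,o([(100,281),(193,253),(152,108)]),8);x=b[2]-b[1];print("board",b,np.linalg.norm(x),np.linalg.norm(b[0]-b[1]),ang(x))
u=x/np.linalg.norm(x);print("label via board",(b[0]+b[1])/2+44*u,"label px",ray(c,o((127,223)),49))
t=ray(c,o([(550,290),(654,248),(748,446),(643,492)]),14);print("tray",t.mean(0),ang(t[0]-t[3]),ang(t[1]-t[2]),np.linalg.norm(t[0]-t[3]),np.linalg.norm(t[0]-t[1]))
w=manip.camera("wrist");print(w["T_tool_cam"],w["vfov"],w["cx"],w["cy"])
E
```

```text
handle ((430.8564453125, -79.70497131347656), (145.07861328125, 33.536800384521484), 29.0218563079834) [[ 359.3 -100.2]
 [ 375.6 -129.6]
 [ 502.4  -59.2]
 [ 486.2  -29.9]]
scanner sil ((459.7877197265625, -62.56480407714844), (210.26638793945312, 50.00982666015625), 29.55321502685547)
board [[576.8 316.4   8. ]
 [618.3 206.7   8. ]
 [803.1 277.4   8. ]] 197.7776806642127 117.29397863428602 20.9392510111538
label via board [638.6 277.2   8. ] label px [[641.7 279.7  49. ]]
tray [ 511.3 -350.3   14. ] 25.83753285599742 25.156042208546754 257.3178635404924 140.22295470772815
[[   0.    -1.    -0.3   72.2]
 [   1.     0.     0.    -0.4]
 [  -0.    -0.3    1.  -171.5]
 [   0.     0.     0.     1. ]] 70.54120473742545 248.8285857486458 191.20972370372155
```

Call:
send_rows(series=[[[1,-15,-16,2,6],[1,-45,-48,4,14],[1,-78,-83,8,22],[1,-111,-118,12,30],[1,-144,-153,16,38],[1,-177,-188,20,46],[1,-210,-223,24,54],[1,-243,-258,27,62],[1,-275,-292,30,70],[1,-300,-316,30,77]]])

```text
clock: 2.15
eef_pos: [356.5, 132.0, 183.4]
eef_rot: [3.141, 0.0, 1.489]
wrist_force: [0.3, 0.4, 0.7]
finger_gap: 94.1
```

```bash
cat >> h.py <<'E'
def go(s,xyz,yaw):
    y=s["eef_rot"][2];d=np.array(xyz)-s["eef_pos"];c,n=np.cos(y),np.sin(y)
    t=(np.degrees(y)-yaw+180)%360-180
    print("clk",s["clock"],"pos",np.round(s["eef_pos"],1),"rot",np.round(np.degrees(s["eef_rot"]),2),"F",np.round(s["wrist_force"],1),"gap",round(s["finger_gap"],1))
    print("move",np.round([d[0]*c+d[1]*n, d[0]*n-d[1]*c, -d[2], t],1))
E
python3 -c "
from cell import manip
from h import *
go(manip.read_state(),(455,-66,180),29)"
```

```text
clk 2.15 pos [356.5 132.  183.4] rot [179.98   0.    85.32] F [0.3 0.4 0.7] gap 94.1
move [-189.3  114.3    3.4   56.3]
```

Call:
send_rows(series=[[[1,-25,15,1,7],[1,-55,33,2,15],[1,-88,53,3,23],[1,-120,72,3,31],[1,-148,90,3,39],[1,-170,103,3,47],[1,-184,111,3,53],[1,-189,114,3,56.3],[1,-189,114,3,56.3],[1,-189,114,3,56.3]]])

```text
clock: 3.15
eef_pos: [455.4, -62.5, 180.4]
eef_rot: [-3.141, 0.0, 0.515]
wrist_force: [-0.1, -0.0, -0.2]
finger_gap: 94.1
```

Run:
```python
from cell import manip
from h import *
from scipy.spatial.transform import Rotation as R
s=manip.read_state();w=manip.camera("wrist")
T=np.eye(4);T[:3,:3]=R.from_euler("xyz",s["eef_rot"]).as_matrix();T[:3,3]=s["eef_pos"]
P=T@w["T_tool_cam"]
hsv=cv2.cvtColor(w["img"],cv2.COLOR_RGB2HSV)
y=((hsv[:,:,0]>22)&(hsv[:,:,0]<35)&(hsv[:,:,1]>150)&(hsv[:,:,2]>100)).astype(np.uint8)
n,l,st,ce=cv2.connectedComponentsWithStats(y);k=1+np.argmax(st[1:,4]);print(st[k])
r=cv2.minAreaRect(ray(w,np.argwhere(l==k)[:,::-1],28,P)[:,:2].astype(np.float32));print(r,cv2.boxPoints(r))
m=manip.silhouettes("scanner",w)
for q in m[:1]:
    r=cv2.minAreaRect(ray(w,np.argwhere(q["pixels"])[:,::-1],28,P)[:,:2].astype(np.float32));print("sil",q["rect"],r)
go(s,(455,-66,12),29)
cv2.imwrite("pics/w1.png",w["img"][:,:,::-1])
```

```text
Traceback (most recent call last):
ValueError: attempt to get argmax of an empty sequence
```

Run:
```python
from cell import manip
from h import *
s=manip.read_state();w=manip.camera("wrist")
np.set_printoptions(precision=4,suppress=True)
go(s,(455,-66,12),29);print(w["T_tool_cam"])
cv2.imwrite("pics/w1.png",w["img"][:,:,::-1])
```

```text
clk 3.2 pos [455.4 -62.4 180.5] rot [-180.      0.     29.53] F [ 0.3 -0.   0.4] gap 94.0
move [ -2.1   3.  168.5   0.5]
[[   0.0004   -0.9672   -0.2541   74.5171]
 [   1.        0.0004   -0.0001    1.3702]
 [   0.0002   -0.2541    0.9672 -171.4914]
 [   0.        0.        0.        1.    ]]
```

View pics/w1.png

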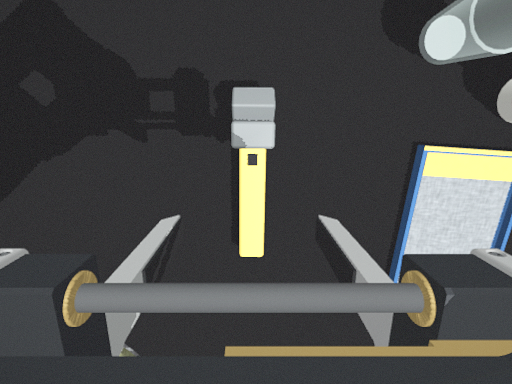

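The wrist picture shows the scanner straight between the fingers: tail edge at (251,256), handle/head boundary at (253,148), and the tray at right. I'll check this against the top-view estimate.

```bash
cat >> h.py <<'E'
from scipy.spatial.transform import Rotation as Ro
def wp(s,w):
    T=np.eye(4);T[:3,:3]=Ro.from_euler("xyz",s["eef_rot"]).as_matrix();T[:3,3]=s["eef_pos"]
    return T@w["T_tool_cam"]
E
python3 - <<'E'
from cell import manip
from h import *
s=manip.read_state();w=manip.camera("wrist");P=wp(s,w)
p=ray(w,[(239,256),(264,256),(240,148.5),(267,148.5),(433,150)],28,P);print(p.round(1))
a=(p[0]+p[1])/2;b=(p[2]+p[3])/2;d=b-a;u=d/np.linalg.norm(d);print(np.linalg.norm(d),np.degrees(np.arctan2(d[1],d[0])),"orig",a+100*u,b-45*u)
E
```

```text
[[ 363.7 -101.    28. ]
 [ 380.  -129.6   28. ]
 [ 487.2  -33.8   28. ]
 [ 503.   -61.7   28. ]
 [ 598.6 -233.9   28. ]]
140.54370265143086 28.72314092425792 orig [459.54178466 -67.22761284  28.        ] [455.63382518 -69.36921008  28.        ]
```

Call:
send_rows(series=[[[0.8,-2,4.5,15,0.5],[0.8,-2,4.5,40,0.5],[0.8,-2,4.5,70,0.5],[0.8,-2,4.5,100,0.5],[0.8,-2,4.5,125,0.5],[0.8,-2,4.5,145,0.5],[0.8,-2,4.5,158,0.5],[0.8,-2,4.5,164,0.5],[0.8,-2,4.5,167.5,0.5],[0.8,-2,4.5,168.5,0.5]]])

```text
clock: 4.3
eef_pos: [456.2, -67.6, 12.2]
eef_rot: [3.141, -0.0, 0.505]
wrist_force: [-0.7, 0.3, -0.0]
finger_gap: 75.0
```

Call:
send_rows(series=[[[0.8,0,0,0,0],[0.4,0,0,0,0],[0.4,0,0,0,0],[0,0,0,0,0],[0,0,0,0,0],[0,0,0,0,0],[0,0,0,0,0],[0,0,0,0,0],[0,0,0,0,0],[0,0,0,0,0]]], newtons=25)

```text
clock: 5.3
eef_pos: [456.0, -67.6, 12.0]
eef_rot: [-3.141, 0.0, 0.505]
wrist_force: [-1.3, 1.3, 2.4]
finger_gap: 31.9
```

Call:
send_rows(series=[[[0,0,0,-3,0],[0,0,0,-10,0],[0,0,0,-25,0],[0,0,0,-45,0],[0,0,0,-70,0],[0,-10,0,-95,0],[0,-20,0,-118,0],[0,-30,0,-135,0],[0,-38,0,-145,0],[0,-40,0,-148,0]]])

```text
clock: 6.3
eef_pos: [420.8, -87.4, 161.0]
eef_rot: [3.14, -0.001, 0.504]
wrist_force: [-0.2, 0.4, -2.3]
finger_gap: 32.1
```

Run:
```python
from cell import manip
from h import *
s=manip.read_state()
go(s,(440,200,160),21)
c=manip.camera("wrist");P=wp(s,c)
cv2.imwrite("pics/w2.png",c["img"][:,:,::-1])
```

```text
clk 6.3 pos [420.8 -87.4 161. ] rot [ 1.7993e+02 -6.0000e-02  2.8880e+01] F [-0.2  0.4 -2.3] gap 32.1
move [ 155.6 -242.3    1.     7.9]
```

View pics/w2.png

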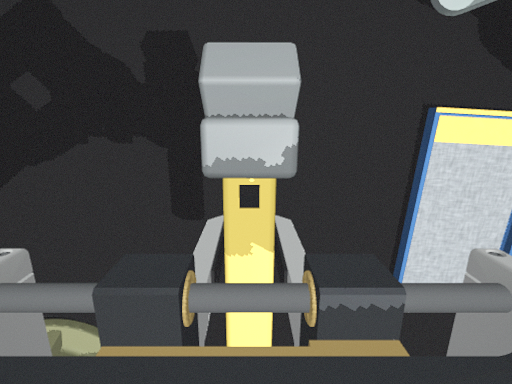

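The scanner is held straight between the pads, with the handle edges parallel at columns 223–275 and the head boundary at row 178. Next I carry it towards the red cell.

Call:
send_rows(series=[[[0,5,-8,0,0.4],[0,17,-27,0,1],[0,35,-54,0,2],[0,55,-85,0,3],[0,76,-118,0,4],[0,97,-151,0,5],[0,118,-183,0,6],[0,136,-211,0,7],[0,149,-232,0,7.6],[0,155,-242,0,7.9]]])

```text
clock: 7.35
eef_pos: [439.0, 202.1, 158.8]
eef_rot: [-3.141, 0.002, 0.368]
wrist_force: [-0.1, -0.9, -1.5]
finger_gap: 31.8
```

Call:
send_rows(series=[[[0,0,0,0,0],[0,0,0,0,0],[0,0,0,0,0]]])

```text
clock: 7.65
eef_pos: [439.7, 198.9, 159.8]
eef_rot: [3.141, 0.0, 0.366]
wrist_force: [0.1, 0.1, -1.7]
finger_gap: 31.7
```

Run:
```python
from cell import manip
from h import *
s=manip.read_state()
c=manip.camera("wrist");P=wp(s,c)
cv2.imwrite("pics/w3.png",c["img"][:,:,::-1])
b=ray(c,(249,178),s["eef_pos"][2]-12+28,P)[0];y=s["eef_rot"][2]
d=b-s["eef_pos"];print("head boundary in tool (expect 45):",d[0]*np.cos(y)+d[1]*np.sin(y), "lat",d[0]*np.sin(y)-d[1]*np.cos(y))
for t in("cell_red","cell_red_label"):print(t,[(np.round(q["rect"]),q["conf"]) for q in manip.find_in(t,c)[:2]])
go(s,(494.3,222.4,93.6),21)
```

```text
head boundary in tool (expect 45): 41.847309794433194 lat 1.317652885739152
cell_red [(array([188.,   1., 112.,  26.]), 0.92)]
cell_red_label [(array([188.,   0., 112.,  31.]), 0.95), (array([197.,  44., 104., 306.]), 0.59)]
clk 7.65 pos [439.7 198.9 159.8] rot [1.7999e+02 2.0000e-02 2.0960e+01] F [ 0.1  0.1 -1.7] gap 31.7
move [59.4 -2.4 66.2 -0. ]
```

View pics/w3.png

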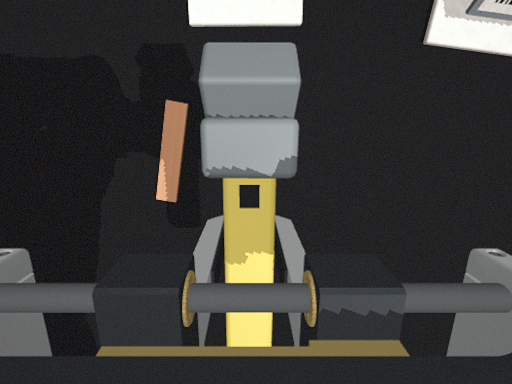

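The red cell's base board front edge shows at row 24, columns 189–302, level with the head, so the yaw matches. I'll cross-check the position against the top view.

Run:
```python
from cell import manip
from h import *
s=manip.read_state()
c=manip.camera("wrist");P=wp(s,c)
p=ray(c,[(189.5,24.5),(302,24)],8,P);d=p[1]-p[0];y=np.degrees(np.arctan2(d[0],-d[1]))
print("edge",p.round(1),np.linalg.norm(d),"yaw",y,"mid",p.mean(0))
u=np.array([np.cos(np.radians(21)),np.sin(np.radians(21))]);print("label",p.mean(0)[:2]+44*u)
# scene + top: label pixels
t=manip.camera("top")
g=cv2.cvtColor(t["img"],cv2.COLOR_RGB2GRAY)[140:200,120:180]
cv2.imwrite("pics/lab.png",cv2.resize(t["img"][140:205,115:185,::-1],None,fx=8,fy=8,interpolation=cv2.INTER_CUBIC))
```

```text
edge [[578.9 318.5   8. ]
 [622.1 207.2   8. ]] 119.35481658980598 yaw 21.19094813840351 mid [600.48903885 262.85186987   8.        ]
label [641.56657762 278.62005965]
```

View pics/lab.png

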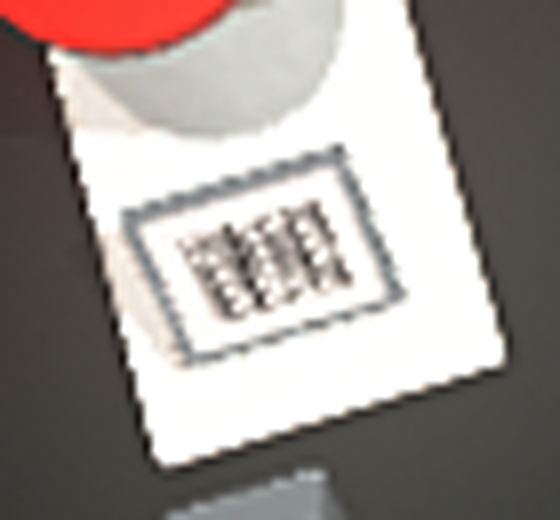

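Label estimates agree to about 2 mm, at (641, 279) with yaw 21°. The top view also shows the label frame at crop centre (266,255). I'm moving to the scan pose.

Call:
send_rows(series=[[[0,2,0,3,0],[0,8,0,10,0],[0,16,-1,20,0],[0,26,-1,31,0],[0,36,-1,42,0],[0,46,-2,52,0],[0,54,-2,59,0],[0,59,-2.4,64,0],[0,61,-2.4,66,0],[0,61.4,-2.4,66.2,0]]])

```text
clock: 8.9
eef_pos: [496.2, 224.0, 93.5]
eef_rot: [3.142, 0.0, 0.367]
wrist_force: [-0.1, -0.2, -2.1]
finger_gap: 31.9
```

Call:
send_rows(series=[[[0,0,0,0,0],[0,0,0,0,0],[0,0,0,0,0],[0,0,0,0,0],[0,0,0,0,0]]])

```text
clock: 9.4
eef_pos: [496.1, 224.0, 93.9]
eef_rot: [-3.142, -0.0, 0.367]
wrist_force: [1.2, -0.8, -1.3]
finger_gap: 31.9
```

Run:
```python
from cell import manip
from h import *
s=manip.read_state();go(s,(496.2,223.1,93.6),21)
c=manip.camera("scene")
p=np.array([(641,278.7,49),(600,262,105)]) 
cv2.imwrite("pics/sc2.png",cv2.resize(c["img"][150:320,260:440,::-1],None,fx=3.3,fy=3.3,interpolation=cv2.INTER_CUBIC))
c=manip.camera("top")
cv2.imwrite("pics/tp2.png",cv2.resize(c["img"][90:290,90:260,::-1],None,fx=3,fy=3,interpolation=cv2.INTER_CUBIC))
a,b=cv2.imread("pics/sc2.png"),cv2.imread("pics/tp2.png")
b=b[:a.shape[0]]if b.shape[0]>a.shape[0] else b
h=min(len(a),len(b));o=np.hstack([a[:h],b[:h]]);cv2.imwrite("pics/cmp.png",cv2.resize(o,(800,int(h*800/o.shape[1]))))
```

```text
clk 9.4 pos [496.1 224.   93.9] rot [-1.800e+02 -1.000e-02  2.101e+01] F [ 1.2 -0.8 -1.3] gap 31.9
move [-0.3  0.9  0.3  0. ]
```

View pics/cmp.png

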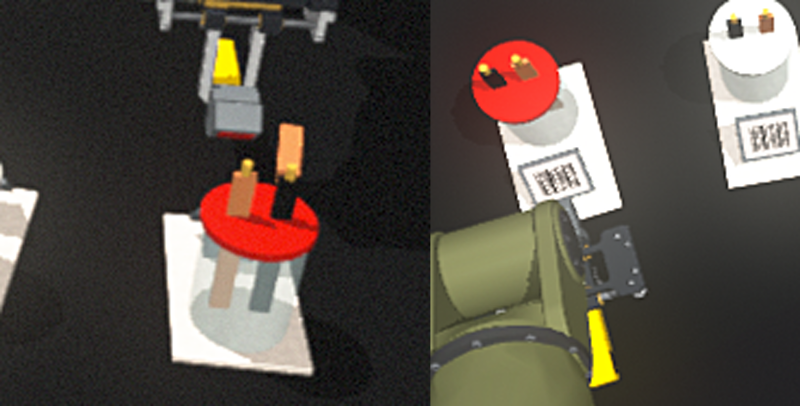

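In the scene view the scanner's red window faces the red cell's label. The top view shows the scanner in line with that label and nothing touched. I'll trim 1 mm and hold for about 3 s.

Call:
send_rows(series=[[[0,0,0.8,0,0],[0,0,0.8,0,0],[0,0,0.8,0,0],[0,0,0.8,0,0],[0,0,0.8,0,0],[0,0,0.8,0,0],[0,0,0.8,0,0],[0,0,0.8,0,0],[0,0,0.8,0,0],[0,0,0.8,0,0]]])

```text
clock: 10.5
eef_pos: [496.4, 223.3, 93.7]
eef_rot: [-3.142, 0.0, 0.367]
wrist_force: [-0.4, 0.5, -1.1]
finger_gap: 31.6
```

Call:
send_rows(series=[[[0,0,0,0,0],[0,0,0,0,0],[0,0,0,0,0],[0,0,0,0,0],[0,0,0,0,0],[0,0,0,0,0],[0,0,0,0,0],[0,0,0,0,0],[0,0,0,0,0],[0,0,0,0,0]]])

```text
clock: 11.5
eef_pos: [496.4, 223.3, 93.7]
eef_rot: [3.142, 0.0, 0.367]
wrist_force: [-0.0, -0.5, -2.5]
finger_gap: 31.5
```

Call:
send_rows(series=[[[0,0,0,0,0],[0,0,0,0,0],[0,0,0,0,0],[0,0,0,0,0],[0,0,0,0,0],[0,0,0,0,0],[0,0,0,0,0],[0,0,0,0,0],[0,0,0,0,0],[0,0,0,0,0]]])

```text
clock: 12.5
eef_pos: [496.4, 223.3, 93.7]
eef_rot: [3.142, 0.0, 0.367]
wrist_force: [-0.3, -0.4, -2.5]
finger_gap: 32.0
```

Call:
send_rows(series=[[[0,-2,0,-3,0],[0,-8,0,-10,0],[0,-18,0,-20,0],[0,-30,0,-32,0],[0,-44,0,-44,0],[0,-58,0,-55,0],[0,-70,0,-64,0],[0,-80,0,-71,0],[0,-87,0,-75,0],[0,-90,0,-76,0]]])

```text
clock: 13.5
eef_pos: [412.0, 190.9, 170.5]
eef_rot: [3.142, -0.001, 0.367]
wrist_force: [0.1, -0.2, -1.6]
finger_gap: 31.6
```

Run:
```python
from cell import manip
from h import *
s=manip.read_state();go(s,(430,-90,170),21);go(s,(511,-350,100),25.5)
```

```text
clk 13.5 pos [412.  190.9 170.5] rot [ 1.800e+02 -6.000e-02  2.101e+01] F [ 0.1 -0.2 -1.6] gap 31.6
move [-83.9 268.7   0.5   0. ]
clk 13.5 pos [412.  190.9 170.5] rot [ 1.800e+02 -6.000e-02  2.101e+01] F [ 0.1 -0.2 -1.6] gap 31.6
move [-101.5  540.4   70.5   -4.5]
```

Call:
send_rows(series=[[[0,-3,9,0,0],[0,-10,31,0,0],[0,-20,62,0,0],[0,-30,97,0,0],[0,-41,132,0,0],[0,-52,167,0,0],[0,-63,202,0,0],[0,-73,233,0,0],[0,-81,258,0,0],[0,-84,269,0,0]]])

```text
clock: 14.5
eef_pos: [430.2, -92.4, 169.4]
eef_rot: [-3.141, 0.001, 0.365]
wrist_force: [0.7, -0.3, -2.1]
finger_gap: 31.7
```

Run:
```python
from cell import manip
from h import *
s=manip.read_state();go(s,(480,-350,150),25.5)
t=manip.camera("top")
o=lambda p:np.array(p)/2.2+[90,70]
print("bottle axis",ray(t,o((645,174)),160), "base near edge",ray(t,o((604,234)),0),"beaker rim c",ray(t,o((519,180)),85))
```

```text
clk 14.5 pos [430.2 -92.4 169.4] rot [-1.7999e+02  3.0000e-02  2.0890e+01] F [ 0.7 -0.3 -2.1] gap 31.7
move [-45.3 258.4  19.4  -4.6]
bottle axis [[ 703.10151337 -301.42932781  160.        ]] base near edge [[ 674.73850941 -300.61503576    0.        ]] beaker rim c [[ 711.77329476 -178.76687969   85.        ]]
```

Call:
send_rows(series=[[[0,-2,8,0,-0.3],[0,-5,28,2,-1],[0,-10,57,4,-1.5],[0,-16,90,6,-2],[0,-22,124,9,-2.6],[0,-28,158,12,-3.2],[0,-34,192,14,-3.8],[0,-39,223,16,-4.2],[0,-43,247,18,-4.5],[0,-45,258,19,-4.6]]])

```text
clock: 15.55
eef_pos: [481.3, -348.0, 150.0]
eef_rot: [-3.141, 0.0, 0.447]
wrist_force: [0.3, 0.1, -1.4]
finger_gap: 31.5
```

Call:
send_rows(series=[[[0,0,0,0,0],[0,0,0,0,0],[0,0,0,0,0]]])

```text
clock: 15.85
eef_pos: [481.1, -346.0, 151.0]
eef_rot: [3.142, -0.0, 0.448]
wrist_force: [-0.6, 0.2, -0.8]
finger_gap: 31.9
```

Run:
```python
from cell import manip
from h import *
s=manip.read_state();go(s,(511.3,-350.3,40),25.5)
c=manip.camera("wrist")
cv2.imwrite("pics/w4.png",cv2.resize(c["img"][:,:,::-1],(768,576)))
```

```text
clk 15.85 pos [ 481.1 -346.   151. ] rot [ 1.800e+02 -1.000e-02  2.567e+01] F [-0.6  0.2 -0.8] gap 31.9
move [ 25.4  16.9 111.    0.2]
```

View pics/w4.png

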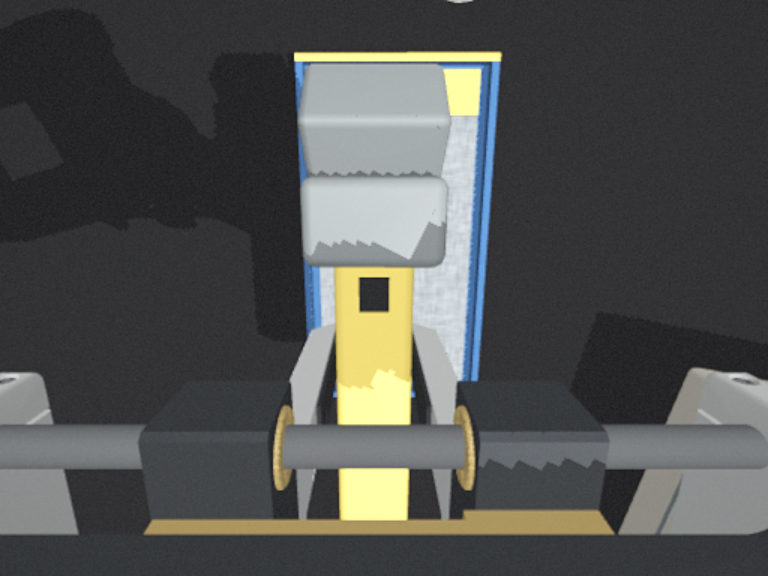

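The tray's far edge is at row 53 (columns 294–501, 1.5x scale), level with the scanner. The near edge shows at row 395 between the fingers. I'll compute the tray pose from these.

Run:
```python
from cell import manip
from h import *
s=manip.read_state();c=manip.camera("wrist");P=wp(s,c)
p=ray(c,np.array([(294,53),(501,53),(311,340),(477,380)])/1.5,14,P);print(p.round(1))
q=ray(c,np.array([(394,396)])/1.5,14,P);print("near",q.round(1))
ang=lambda v:np.degrees(np.arctan2(v[1],v[0]))
e=p[1]-p[0];y=np.degrees(np.arctan2(e[0],-e[1]));print("width",np.linalg.norm(e),"yaw",y,ang(p[0]-p[2]),ang(p[1]-p[3]))
for a in (25.5,y):
    u=np.array([np.cos(np.radians(a)),np.sin(np.radians(a))]);print("centre",(p[0]+p[1])[:2]/2-130*u)
```

```text
[[ 600.8 -230.2   14. ]
 [ 661.9 -357.2   14. ]
 [ 413.8 -324.    14. ]
 [ 441.  -462.9   14. ]]
near [[ 397.7 -407.2   14. ]]
width 140.93777210061347 yaw 25.691086934978387 26.636429651822723 25.57581799645477
centre [ 514.00192575 -349.64758641]
centre [ 514.18923143 -350.03860156]
```

Call:
send_rows(series=[[[0,3,2,4,0],[0,8,5,14,0],[0,14,8,28,0],[0,20,12,45,0],[0,25,15,62,0],[0,28,17,79,0],[0,28.2,17.4,94,0],[0,28.2,17.4,105,0],[0,28.2,17.4,110,0],[0,28.2,17.4,111,0]]])

```text
clock: 16.95
eef_pos: [513.7, -350.7, 39.3]
eef_rot: [-3.141, 0.0, 0.447]
wrist_force: [0.2, 0.8, -0.7]
finger_gap: 31.7
```

Call:
send_rows(series=[[[0,0,0,0,0],[0,0,0,0,0],[0,0,0,0,0]]])

```text
clock: 17.25
eef_pos: [514.1, -350.9, 40.4]
eef_rot: [3.141, -0.0, 0.447]
wrist_force: [-0.6, 0.4, -1.9]
finger_gap: 31.9
```

```bash
python3 -c "
from cell import manip
from h import *
go(manip.read_state(),(514,-349.5,17),25.6)"
```

```text
clk 17.25 pos [ 514.1 -350.9   40.4] rot [ 1.7994e+02 -3.0000e-02  2.5610e+01] F [-0.6  0.4 -1.9] gap 31.9
move [ 0.5 -1.3 23.4  0. ]
```

Call:
send_rows(series=[[[0,0.5,-1,3,0],[0,0.5,-1,7,0],[0,0.5,-1,11,0],[0,0.5,-1,14.5,0],[0,0.5,-1,17,0],[0,0.5,-1,19,0],[0,0.5,-1,20.5,0],[0,0.5,-1,21.5,0],[0,0.5,-1,22,0],[0,0.5,-1,22.3,0]]])

```text
clock: 18.25
eef_pos: [513.9, -349.6, 17.5]
eef_rot: [3.141, -0.0, 0.447]
wrist_force: [-0.1, 0.0, -1.4]
finger_gap: 31.7
```

Call:
send_rows(series=[[[0,0,0,0.3,0],[0,0,0,0.6,0],[0,0,0,0.9,0],[0,0,0,1.1,0],[0,0,0,1.1,0],[0,0,0,1.1,0]]])

```text
clock: 18.85
eef_pos: [513.9, -349.6, 17.0]
eef_rot: [3.141, -0.0, 0.447]
wrist_force: [-3.2, 2.0, 6.3]
finger_gap: 32.0
```

Contact reads 6 N upward, so the scanner is on the tray floor. Now I release part way, then lift.

Call:
send_rows(series=[[[0.38,0,0,0,0],[0.42,0,0,0,0],[0.5,0,0,0,0],[0.6,0,0,0,0],[0.65,0,0,0,0],[0.65,0,0,0,0],[0.65,0,0,0,0],[0.65,0,0,0,0]]])

```text
clock: 19.65
eef_pos: [513.9, -349.6, 16.3]
eef_rot: [3.142, -0.0, 0.447]
wrist_force: [-0.5, 0.2, 0.4]
finger_gap: 61.1
```

Call:
send_rows(series=[[[0.65,0,0,-3,0],[0.65,0,0,-10,0],[0.65,0,0,-25,0],[0.65,0,0,-45,0],[0.65,0,0,-70,0],[0.65,0,0,-95,0],[0.65,0,0,-120,0],[0.65,0,0,-140,0],[0.65,0,0,-155,0],[0.65,0,0,-160,0]]])

```text
clock: 20.65
eef_pos: [514.3, -349.9, 178.7]
eef_rot: [3.139, -0.001, 0.447]
wrist_force: [-0.2, 0.0, -0.8]
finger_gap: 60.9
```

Call:
send_rows(series=[[[0.65,-10,0,-5,0],[0.65,-30,0,-10,0],[0.65,-55,0,-15,0],[0.65,-80,0,-20,0],[0.65,-95,0,-20,0],[0.65,-100,0,-20,0],[0.65,-100,0,-20,0]]])

```text
clock: 21.35
eef_pos: [423.1, -393.1, 196.0]
eef_rot: [-3.141, 0.0, 0.446]
wrist_force: [-0.1, -0.1, -0.8]
finger_gap: 60.9
```

Run:
```python
from cell import manip
from h import *
s=manip.read_state();go(s,(511.3,-350.3,40),25.5)
w=manip.camera("wrist");t=manip.camera("top")
a=cv2.resize(w["img"],None,fx=.9,fy=.9);b=cv2.resize(t["img"][70:310,90:450],None,fx=.94,fy=.94)
o=np.zeros((346,800,3),np.uint8);o[:a.shape[0],:a.shape[1]]=a
b=b[:346,:800-a.shape[1]+0] if 0 else cv2.resize(b,(800-a.shape[1],226));o[:226,a.shape[1]:]=b
cv2.imwrite("pics/fin.png",o[:,:,::-1])
```

```text
clk 21.35 pos [ 423.1 -393.1  196. ] rot [-1.7997e+02  1.0000e-02  2.5550e+01] F [-0.1 -0.1 -0.8] gap 60.9
move [ 98.   -0.5 156.    0. ]
```

View pics/fin.png

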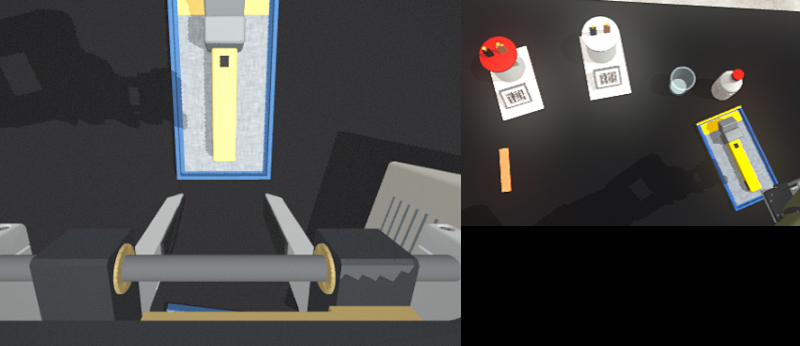

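The scanner lies centred (column 224, tray centre 224.5) and straight, nose at the yellow end. The other things are where they were, and the gripper is clear.

```bash
python3 -c "
from cell import manip
print(manip.sign_off())"
```

```text
the job is handed in; nothing more can be done
None
```

I scanned the red-lidded cell's label and laid the scanner in the blue tray. The job was handed in at about 21.5 s of the 54 s allowed.

- **Scan:** I pointed the scanner's window squarely at the middle of the label from about 8 cm and held it still for about 3 s. The wrist and top cameras agreed on the label position to about 2 mm. I passed the white-lidded cell only in transit, higher up and without stopping.
- **Placing:** The scanner is on the tray floor, right way up and straight along the tray, with its nose at the yellow end. It touched down at about 6 N, and then I let go and backed the gripper clear.
- **Last checks:** The final picture shows the scanner within about 1 mm of centre across the tray. Along the tray I judged the position only by eye, and it looks within a few mm. The cells, beaker, wash bottle and copper plate look undisturbed.
- **Disagreements:** The wrist camera put the scanner about 3 mm further back in the grip than I aimed for. I corrected for half of that, because the camera calibration is only good to about 2 mm. The two cameras also differed by about 3 mm on the tray centre, so I aimed between them. There is no direct confirmation that the barcode was read.

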